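# Tip the thumb nuts from the parts cup into the cabinet drawer

### The arm

A 6-joint arm with a two-finger parallel gripper is mounted at the origin on the work surface. World frame = base frame: x ahead of the robot, y to its left, z up, the work surface at z = 0. Lengths are in mm, angles in degrees, forces in N, time in s.
With the tool pointing down it reaches from about 325 to 925 mm from the base axis. Payload 3.1 kg.
Tool frame: the origin (TCP) lies at the very end of the fingers, on their centre line; the grasp point (between the pads) lies grasp_offset behind it (grasp_offset is the distance from the TCP to the grasp point, in mm); z points along the fingers, x is the direction in which the jaws open and shut, and the axes are right-handed (so a half turn about z gives the same grasp; the last joint's range is limited). The gripper opens to 85 mm and grips with 20 to 120 N. Pads are 22 mm wide; open, the fingers measure 114 mm over their backs; the gripper's body (76 mm by 85 mm) begins 54 mm behind the grasp point. The pads swing forward as they close: fully open they stand 13 mm farther back than shut.
Start: joints at [58.831, 12.427, 92.441, -0, 75.132, -6.429], TCP at [261.55, 567.654, 231.3] pointing down, gripper open.
Joint ranges: [-157.48, 157.48], [-44.54, 120.13], [17.64, 146.25], [-64.5, 244.5], [7.68, 150.69], [-147.95, 147.95]. Speed limits (degrees/s): [159.86, 159.86, 180, 180, 180, 180].

### API

Orientations are given as [roll, pitch, yaw] about the fixed x, y, z axes, in that order (R = Rz(yaw) Ry(pitch) Rx(roll)).
In Python, from station import * gives the robot as it stands. Calls block until the motion is done:
- goto(position, orientation): joint-space move of the TCP to a pose.
- move_l(position, attitude=None, speed=150): straight line of the TCP; attitude=None keeps the orientation; speed is the mean speed in mm/s.
- move_j(angles): joint-space move.
- grip(opening, squeeze=None): finger opening in mm; squeeze is the grip in N (None keeps the last); returns when the fingers have stopped.
- wait(seconds).
- solve_ik(position, orientation): joint angles nearest the present ones, or None.
- get_obs(): the state.
- get_image(name): name is "side" or "top"; returns the picture (400x640x3 uint8, red, green, blue); there is no depth.
- get_calibration(name): a dict with "fx", "fy", "cx", "cy" (pixels), "D" ([k1, k2, p1, p2, k3] as OpenCV has them; the pictures are not rectified), "R" (3x3) and "t" (3): a world point X has camera coordinates R X + t. Camera axes: x right, y down, z forward; pixel columns grow to the right and rows downward; lengths in mm; the calibration is good to about 2 mm. A picture is of the moment at which its call begins. get_calibration takes no time and is no camera call.
A pose or a line that the arm cannot do raises Unreachable and nothing moves.
- sign_off(): hands the job in, once; it reports no verdict.
Trained networks look in the newest picture that a camera, given by its name, has taken for a name from the list of things; names that differ only in an ending like _2 or _b are one class to them, and where a whole thing is asked for, a point or a joint stands for the part that bears it (a point fixed in the world has none). Each returns a list of dicts, best first, with "score" (0 to 1); they miss things now and then, are a little off and sometimes report something else, mostly with a low value. They report only what shows in the picture. A call takes as long as a camera call. They do not tell look-alikes from the thing itself.
- spot_in(name, camera): "extent" ([centre column, centre row, width, height] in pixels, round what is visible of it).
- regions_of(name, camera): "region" (400x640 bool, what is visible of it) and "extent" ([centre column, centre row, width, height] in pixels, round what is visible of it).
The state is a dict: "t": time; "joint_pos": joint angles; "qvel": joint speeds; "effort": joint torques, N m; "tcp_pos": TCP position; "ee_rot": TCP orientation; "wrist_force": force on the tool from outside, world axes, zero at the start; "moment": the same for the moment, N m; "grip_width": finger opening in mm.
Only numpy, scipy, OpenCV 4.12 (cv2) and the standard library are available. Lean on these libraries where they do the work, as an engineer would, in place of code of your own. Each camera call takes 0.05 s, during which the arm holds its last target. There are 200 camera calls.

### The job

Lift the metal cup of thumb nuts out of the port of the microscope housing, stand it upright on the black rubber mat and let go. Then take a fresh hold of it, and with the cup in hand tip all eight nuts into the open drawer of the little parts cabinet. Finish with the empty cup standing upright on the mat again and the drawer pushed fully shut, leaving the eyepiece, the lens cell and the objective lens where they are.

Things in the scene. Friction and masses are not known exactly. Their poses are not given: they have to be found in the camera images.
- cup: Round smooth aluminium parts cup, open at the top: 80 mm tall, outside diameter 49 mm at the foot widening evenly to 62 mm at the rim, wall 3 mm, floor 4 mm, 0.1 to 0.17 kg empty. Origin: centre of its underside; z along its axis to the mouth. At the start it stands upright in the port of the housing with the top 40 mm showing above the housing.
- cup_rim (a point): Centre of the cup's mouth, 80 mm above its origin along its axis.
- housing: Detached microscope housing, a cream-white block 160 x 160 x 70 mm with one round port in its top. It is fixed to the bench. Origin: centre of its underside.
- port (a point): Centre of the port's mouth, on the housing's top face, 70 mm above the bench; the port is 67 mm wide and 40 mm deep with a flat floor.
- mat: Black square rubber mat fixed to the bench, 150 x 150 x 3 mm. Origin: centre of its underside, on the bench.
- cabinet: Low grey parts cabinet with one drawer, fixed to the bench. Its carcass is 180 mm deep, 180 mm wide and 80 mm tall. Its x axis points from the drawer's front into the cabinet. Origin: on the bench, 60 mm in front of the carcass's front face, so under the opened drawer.
- drawer (a joint): The drawer's travel in m: 0 shut, 0.125 fully out; it starts about 0.10 to 0.124 out. It slides along the cabinet's x axis (pulled out towards -x), moves with about 1 to 2 N and stays where it is left.
- drawer_front (a point): On the outer face of the drawer's front panel, middle of the width, at its upper edge (72 mm over the bench; panel 8 mm thick and 178 mm wide, with a small finger lip 18 mm above the bench that stands out 12 mm). Moves with the drawer. When shut the panel lies against the carcass front.
- drawer_in (a point): Centre of the drawer's inner floor, 12 mm above the bench, 90.5 mm behind the outer face of the front panel; x and y axes as the cabinet's. Moves with the drawer. The inside is 157 mm long, 152 mm wide, walls 48 mm high, 4 mm thick; when the drawer is open only its front part shows, from the front panel back to the carcass.
- eyepiece: Bystander: black microscope eyepiece standing on the bench beyond the mat, up to 44 mm wide, 60 mm tall. Origin: centre of its underside.
- lens_cell: Bystander: flat round black lens cell on the bench beyond the housing, 48 mm wide, 16 mm tall. Origin: centre of its underside.
- objective: Bystander: steel objective lens standing on the cabinet top, about 70 to 85 mm behind its front edge, 32 mm wide, 46 mm tall. Origin: centre of its underside.
- nut0: One of eight alike smooth steel thumb nuts, loose in the cup at the start: a disc 15 mm wide and 7 mm thick with a 10 mm wide, 5 mm tall collar, 12 g. Origin: centre of the disc's face.
- nut1: One of eight alike smooth steel thumb nuts, loose in the cup at the start: a disc 15 mm wide and 7 mm thick with a 10 mm wide, 5 mm tall collar, 12 g. Origin: centre of the disc's face.
- nut2: One of eight alike smooth steel thumb nuts, loose in the cup at the start: a disc 15 mm wide and 7 mm thick with a 10 mm wide, 5 mm tall collar, 12 g. Origin: centre of the disc's face.
- nut3: One of eight alike smooth steel thumb nuts, loose in the cup at the start: a disc 15 mm wide and 7 mm thick with a 10 mm wide, 5 mm tall collar, 12 g. Origin: centre of the disc's face.
- nut4: One of eight alike smooth steel thumb nuts, loose in the cup at the start: a disc 15 mm wide and 7 mm thick with a 10 mm wide, 5 mm tall collar, 12 g. Origin: centre of the disc's face.
- nut5: One of eight alike smooth steel thumb nuts, loose in the cup at the start: a disc 15 mm wide and 7 mm thick with a 10 mm wide, 5 mm tall collar, 12 g. Origin: centre of the disc's face.
- nut6: One of eight alike smooth steel thumb nuts, loose in the cup at the start: a disc 15 mm wide and 7 mm thick with a 10 mm wide, 5 mm tall collar, 12 g. Origin: centre of the disc's face.
- nut7: One of eight alike smooth steel thumb nuts, loose in the cup at the start: a disc 15 mm wide and 7 mm thick with a 10 mm wide, 5 mm tall collar, 12 g. Origin: centre of the disc's face.
Not all that is in view belongs to the job. Leave any orange or yellow look-alike of the cup alone.

How it is judged (in metres and radians):
On the way, in this order (a step that is already met when the one before it is completed fails the run):
1. the cup, out of the port, stands upright on the mat, let go (x of cup in the frame of mat between -0.075 and 0.075 m and y of cup in the frame of mat between -0.075 and 0.075 m and z of cup in the frame of mat between -0.002 and 0.009 m and angle between cup's own z axis and vertical below 0.1 rad and linear speed of cup below 0.02 m/s and contact force between the fingers and cup below 0.1 N), for 0.2 s.
2. all eight nuts are in the drawer while the cup is held tipped over (x of nut0 in the frame of drawer_in between -0.085 and 0.085 m and y of nut0 in the frame of drawer_in between -0.08 and 0.08 m and z of nut0 in the frame of drawer_in between -0.005 and 0.05 m and x of nut1 in the frame of drawer_in between -0.085 and 0.085 m and y of nut1 in the frame of drawer_in between -0.08 and 0.08 m and z of nut1 in the frame of drawer_in between -0.005 and 0.05 m and x of nut2 in the frame of drawer_in between -0.085 and 0.085 m and y of nut2 in the frame of drawer_in between -0.08 and 0.08 m and z of nut2 in the frame of drawer_in between -0.005 and 0.05 m and x of nut3 in the frame of drawer_in between -0.085 and 0.085 m and y of nut3 in the frame of drawer_in between -0.08 and 0.08 m and z of nut3 in the frame of drawer_in between -0.005 and 0.05 m and x of nut4 in the frame of drawer_in between -0.085 and 0.085 m and y of nut4 in the frame of drawer_in between -0.08 and 0.08 m and z of nut4 in the frame of drawer_in between -0.005 and 0.05 m and x of nut5 in the frame of drawer_in between -0.085 and 0.085 m and y of nut5 in the frame of drawer_in between -0.08 and 0.08 m and z of nut5 in the frame of drawer_in between -0.005 and 0.05 m and x of nut6 in the frame of drawer_in between -0.085 and 0.085 m and y of nut6 in the frame of drawer_in between -0.08 and 0.08 m and z of nut6 in the frame of drawer_in between -0.005 and 0.05 m and x of nut7 in the frame of drawer_in between -0.085 and 0.085 m and y of nut7 in the frame of drawer_in between -0.08 and 0.08 m and z of nut7 in the frame of drawer_in between -0.005 and 0.05 m and angle between cup's own z axis and vertical above 1 rad and contact force between the fingers and cup above 0.5 N), for 0.05 s.
At the end, for the whole second after the job is handed in: All eight nuts lie in the drawer, the drawer is shut to within 6 mm, and the cup stands upright (within 0.1 rad), at rest and let go, with the centre of its foot on the mat (all of step 1 and x of nut0 in the frame of drawer_in between -0.085 and 0.085 m and y of nut0 in the frame of drawer_in between -0.08 and 0.08 m and z of nut0 in the frame of drawer_in between -0.005 and 0.05 m and x of nut1 in the frame of drawer_in between -0.085 and 0.085 m and y of nut1 in the frame of drawer_in between -0.08 and 0.08 m and z of nut1 in the frame of drawer_in between -0.005 and 0.05 m and x of nut2 in the frame of drawer_in between -0.085 and 0.085 m and y of nut2 in the frame of drawer_in between -0.08 and 0.08 m and z of nut2 in the frame of drawer_in between -0.005 and 0.05 m and x of nut3 in the frame of drawer_in between -0.085 and 0.085 m and y of nut3 in the frame of drawer_in between -0.08 and 0.08 m and z of nut3 in the frame of drawer_in between -0.005 and 0.05 m and x of nut4 in the frame of drawer_in between -0.085 and 0.085 m and y of nut4 in the frame of drawer_in between -0.08 and 0.08 m and z of nut4 in the frame of drawer_in between -0.005 and 0.05 m and x of nut5 in the frame of drawer_in between -0.085 and 0.085 m and y of nut5 in the frame of drawer_in between -0.08 and 0.08 m and z of nut5 in the frame of drawer_in between -0.005 and 0.05 m and x of nut6 in the frame of drawer_in between -0.085 and 0.085 m and y of nut6 in the frame of drawer_in between -0.08 and 0.08 m and z of nut6 in the frame of drawer_in between -0.005 and 0.05 m and x of nut7 in the frame of drawer_in between -0.085 and 0.085 m and y of nut7 in the frame of drawer_in between -0.08 and 0.08 m and z of nut7 in the frame of drawer_in between -0.005 and 0.05 m and value of joint drawer below 0.006 m); the robot touches nothing.
It fails at once if the eyepiece is moved more than 30 mm or tipped over (distance of eyepiece from where it was at the start of the episode above 0.03 m or angle between eyepiece's own z axis and vertical above 0.5 rad).
It fails at once if the lens cell is moved more than 30 mm or tipped over (distance of lens_cell from where it was at the start of the episode above 0.03 m or angle between lens_cell's own z axis and vertical above 0.5 rad).
It fails at once if the objective lens is moved more than 30 mm or tipped over (distance of objective from where it was at the start of the episode above 0.03 m or angle between objective's own z axis and vertical above 0.5 rad).
It also fails if it takes over 72 s, if anything falls off the work surface, if the arm or the gripper's body presses on something with over 40 N, if the wrist force passes 120 N, or if a joint passes its speed limit or range.

## Working session

There is one attempt and no reset: what is moved stays moved. The work goes in short steps, each a Python script; the robot and the scene stay as the last script left them, time stands still between calls to the robot, and variables do not carry over. Pictures are saved under pics/ and viewed, about 8 in all and at most 12, crops included, and the job is handed in when it is done.

```bash
mkdir -p pics; ls; python3 - <<'E'
from station import *
import cv2,numpy as np
o=get_obs();print(o)
for c in("side","top"):
    im=get_image(c);cv2.imwrite(f"pics/a_{c}.png",im[...,::-1])
    k=get_calibration(c);R=np.array(k["R"]);print(c,k["fx"],k["D"],(-R.T@np.array(k["t"])).round(0),R.round(2).tolist())
    for n in("cup","housing","mat","cabinet","drawer_front","drawer","eyepiece","lens_cell","objective"):
        print(n,[(round(d["score"],2),np.round(d["extent"]).tolist()) for d in spot_in(n,c)][:3])
E
```

```text
pics
{'t': 0.0, 'joint_pos': array([ 5.88309613e+01,  1.24780733e+01,  9.25297338e+01,  8.11680535e-04,
        7.51314444e+01, -6.42870747e+00]), 'qvel': array([-0.10337078, -0.09165585,  0.09323155, -0.0337247 , -0.05772846,
        0.04902489]), 'effort': array([ 4.33589310e-05, -3.96842408e+01, -3.03856838e+01, -7.28856958e-05,
        9.58776480e-03, -1.91576653e-06]), 'tcp_pos': array([261.11543864, 566.93595227, 229.94258545]), 'ee_rot': array([-1.79983629e+02,  1.38288151e-01,  6.52594793e+01]), 'wrist_force': array([ 0.39571614, -0.30697943,  0.67260455]), 'moment': array([-0.0449953 , -0.02432916, -0.00394542]), 'grip_width': 85.34701811961558}
side 385.7202510742341 [-0.03617909  0.          0.          0.          0.        ] [345. 559. 862.] [[-0.94, -0.35, -0.0], [-0.27, 0.72, -0.63], [0.22, -0.59, -0.77]]
cup [(0.82, [321.0, 215.0, 26.0, 32.0]), (0.76, [359.0, 296.0, 31.0, 35.0]), (0.66, [406.0, 202.0, 22.0, 33.0])]
housing []
mat [(0.69, [369.0, 168.0, 60.0, 43.0])]
cabinet [(0.84, [255.0, 301.0, 167.0, 122.0]), (0.73, [321.0, 227.0, 92.0, 85.0]), (0.58, [318.0, 215.0
[... 356 characters left out ...]
 0.          0.          0.          0.        ] [ 3.260e+02 -1.000e+00  1.064e+03] [[-0.09, -1.0, 0.0], [-0.97, 0.08, -0.23], [0.23, -0.02, -0.97]]
cup [(0.97, [234.0, 280.0, 34.0, 24.0]), (0.95, [306.0, 197.0, 29.0, 36.0]), (0.91, [287.0, 118.0, 29.0, 34.0])]
housing [(0.8, [305.0, 199.0, 99.0, 104.0])]
mat [(0.6, [440.0, 219.0, 76.0, 73.0])]
cabinet [(0.97, [193.0, 183.0, 95.0, 156.0])]
drawer_front [(0.83, [196.0, 226.0, 93.0, 76.0])]
drawer [(0.98, [196.0, 224.0, 94.0, 77.0])]
eyepiece [(0.66, [439.0, 155.0, 20.0, 24.0])]
lens_cell [(0.59, [333.0, 142.0, 21.0, 20.0]), (0.21, [438.0, 156.0, 22.0, 22.0])]
objective [(0.49, [191.0, 148.0, 15.0, 19.0]), (0.35, [304.0, 198.0, 100.0, 100.0])]
```

View pics/a_top.png

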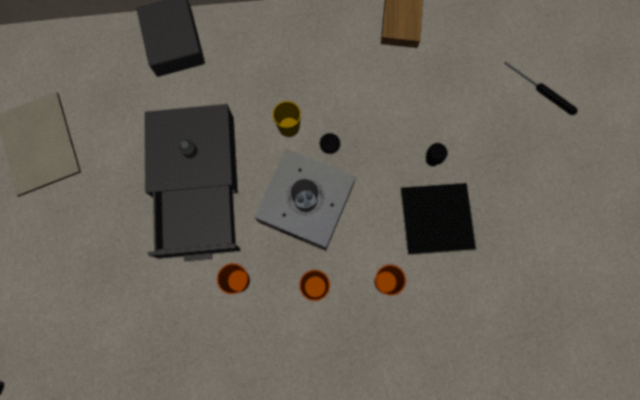

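View pics/a_side.png

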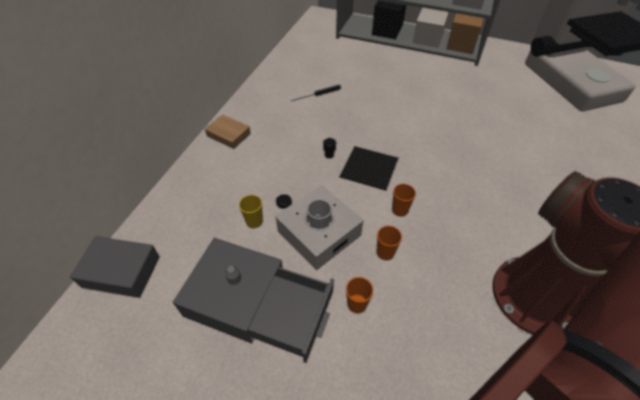

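The top view shows the metal cup with its nuts in the white housing at (305,196), the mat at (438,218) and the open drawer at about (195,220). The orange and yellow cups are look-alikes. Next I localise everything.

```bash
cat > h.py <<'E'
from station import *
import numpy as np, cv2
from scipy.optimize import least_squares
def cal(c):
    k=get_calibration(c);K=np.array([[k["fx"],0,k["cx"]],[0,k["fy"],k["cy"]],[0,0,1.]])
    return K,np.array(k["D"],float),np.array(k["R"],float),np.array(k["t"],float)
def proj(c,P):
    K,D,R,t=cal(c);return cv2.projectPoints(np.asarray(P,float).reshape(-1,3),cv2.Rodrigues(R)[0],t,K,D)[0][:,0]
def plane(c,uv,z):
    K,D,R,t=cal(c);n=cv2.undistortPoints(np.asarray(uv,float).reshape(-1,1,2),K,D)[:,0]
    d=np.c_[n,np.ones(len(n))]@R;C=-R.T@t
    return (C+d*((z-C[2])/d[:,2])[:,None])[:,:2]
def frustum(x,y,z0,r0,z1,r1):
    a=np.linspace(0,2*np.pi,60)
    return np.vstack([np.c_[x+r*np.cos(a),y+r*np.sin(a),0*a+z] for z,r in((z0,r0),(z1,r1))])
def ext(c,P):
    p=proj(c,P);lo,hi=p.min(0),p.max(0);return np.r_[(lo+hi)/2,hi-lo]
def fit(obs,z0,r0,z1,r1,x0):
    "obs: {camera: extent centre(+size)}"
    f=lambda q:np.concatenate([ext(c,frustum(*q,z0,r0,z1,r1))[:2]-np.array(e)[:2] for c,e in obs.items()])
    s=least_squares(f,x0);return s.x,s.fun
def rect(c,reg,z):
    cs=max(cv2.findContours(reg.astype(np.uint8),0,cv2.CHAIN_APPROX_NONE)[0],key=cv2.contourArea)
    w=plane(c,cs[:,0].astype(float),z).astype(np.float32);return cv2.minAreaRect(w)
E
python3 - <<'E'
from h import *
try: print("go",grasp_offset)
except Exception as e: print(e)
for c in("top","side"): get_image(c)
C={"top":spot_in("cup","top"),"side":spot_in("cup","side")}
near=lambda c,p:min((d["extent"] for d in C[c]),key=lambda e:np.hypot(e[0]-p[0],e[1]-p[1]))
for n,a,b in(("cup",(306,197),(321,214)),("O1",(234,280),(359,295)),("O2",(314,285),(388,243)),("O3",(390,280),(403,200)),("yel",(288,118),(252,211))):
    z=70 if n=="cup" else 0
    g=plane("top",[a],40)[0]
    for cs in(("top",),("side",),("top","side")):
        q,r=fit({c:near(c,{"top":a,"side":b}[c]) for c in cs},z,27.7 if z else 24.5,110 if z else 80,31,g);print(n,cs,q.round(1),r.round(1))
for n,p,h,r,z0 in(("eyepiece",0,60,22,0),("lens_cell",0,16,24,0),("objective",0,46,16,80)):
    for c in("top","side"):
        e=spot_in(n,c)[0]["extent"];q,_=fit({c:e},z0,r,z0+h,r,plane(c,[e[:2]],z0+h/2)[0]);print(n,c,q.round(1))
for c in("top","side"):
    for n,z in(("mat",3),("drawer",72),("cabinet",80)):
        for d in regions_of(n,c)[:2]:
            print(c,n,round(d["score"],2),np.round(d["extent"]),[np.round(v,1) for v in rect(c,d["region"],z)])
# manual corners
print("carcass top-left/right,front",plane("top",[(145,110),(229,106),(234,186),(146,192)],80).round(1))
print("panel top edge ends",plane("top",[(149,253),(237,247)],72).round(1))
E
```

```text
go 18.700000000000003
cup ('top',) [548.3  16.3] [0. 0.]
cup ('side',) [550.8  15.3] [0. 0.]
cup ('top', 'side') [549.2  16.1] [ 0.1 -0.5  0.5  0.4]
O1 ('top',) [399.  173.3] [0. 0.]
O1 ('side',) [400.9 173.2] [-0.  0.]
O1 ('top', 'side') [399.9 173.3] [-0.  -0.4  0.4  0.2]
O2 ('top',) [374.1   7.8] [ 0. -0.]
O2 ('side',) [375.4  11.7] [-0. -0.]
O2 ('top', 'side') [374.6   9. ] [-0.6 -0.2  0.6 -0.8]
O3 ('top',) [ 376.1 -139.8] [0. 0.]
O3 ('side',) [ 368.5 -138.8] [0. 0.]
O3 ('top', 'side') [ 373.5 -139.5] [ 0.   1.3 -1.7 -0.7]
yel ('top',) [743.8  39.3] [-0. -0.]
yel ('side',) [740.7  40.2] [0. 0.]
yel ('top', 'side') [742.6  39.4] [-0.   0.5 -0.5 -0.4]
eyepiece top [ 626.6 -280.4]
eyepiece side [ 636.8 -276.7]
lens_cell top [690.9 -54.1]
lens_cell side [676.2 -49.3]
objective top [667.8 241.5]
objective side [667.2 247.6]
top mat 0.87 [440. 220.  75.  73.] [array([ 498.8, -268.1]), array([150.9, 153.5]), np.float64(89.3)]
top mat 0.61 [305. 199. 106. 101.] [array([568.2,  17. ]), array([175.1, 179.9]), np.float64(62.1)]
top drawer 0.79 [197. 223.  93.  75.] [array([520. , 247.1]), array([182.7, 150.2]), np.float64(89.1)]
top cabinet 0.7 [192. 182.  92. 154.] [array([607.5, 249. ]), array([331.6, 192.4]), np.float64(1.2)]
top cabinet 0.24 [195. 223.  95.  74.] [array([516.4, 246.4]), array([148.8, 185.2]), np.float64(0.4)]
side mat 0.67 [366. 170.  62.  46.] [array([ 498.6, -273.3]), array([156.1, 151.9]), np.float64(89.7)]
side mat 0.35 [290. 314.  83.  94.] [array([534.3, 233.1]), array([164.2, 206.8]), np.float64(0.8)]
side drawer 0.89 [293. 315.  87.  93.] [array([519.9, 260.6]), array([152.9, 191.4]), np.float64(1.4)]
side cabinet 0.58 [252. 299. 164. 120.] [array([609.5, 261.5]), array([335.6, 203.1]), np.float64(0.4)]
carcass top-left/right,front [[773.7 344.7]
 [766.4 163. ]
 [588.4 159.6]
 [591.2 342.1]]
panel top edge ends [[465.7 339.3]
 [463.3 160.5]]
```

```bash
python3 -c "
import cv2
a=cv2.imread('pics/a_top.png')
cv2.imwrite('pics/c1.png',cv2.resize(a[90:270,130:260],None,fx=4,fy=4,interpolation=2)[:600] if 0 else cv2.resize(a[95:265,130:370],None,fx=3.3,fy=3.3,interpolation=2))"
```

```text
(no output)
```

View pics/c1.png

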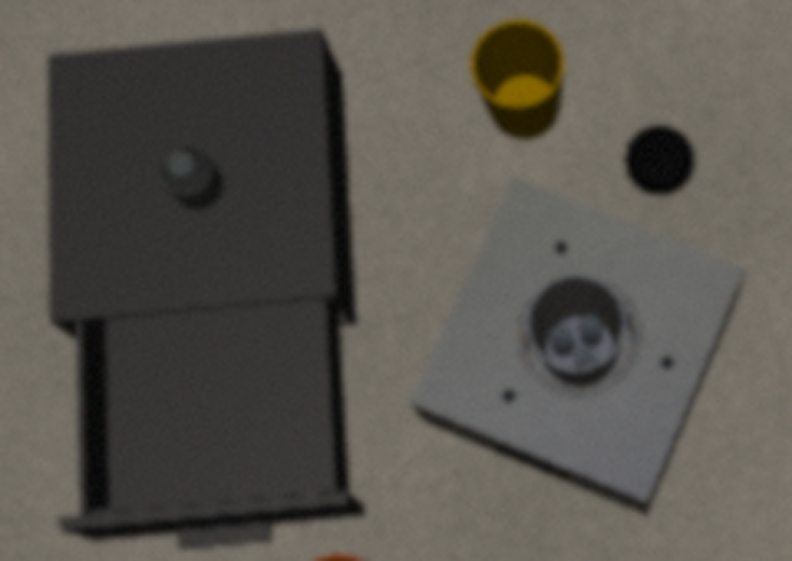

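The crop shows the nuts in the cup, the lens cell clear of it, and the drawer open from its panel at x≈465 to the carcass at x≈590. I lift the cup from above and set it on the mat.

```bash
python3 - <<'E'
from h import *
S=lambda m:print(m,{k:np.round(v,1) for k,v in get_obs().items() if k in("t","tcp_pos","wrist_force","grip_width")})
x,y=549.2,16.1
goto([x,y,190],[180,0,90]); S("above")
move_l([x,y,79],speed=120); S("down")
grip(40,60); S("grip")
move_l([x,y,170],speed=120); S("lift")
cv2.imwrite("pics/b_side.png",cv2.resize(get_image("side")[100:340,200:520],None,fx=2.2,fy=2.2,interpolation=2)[...,::-1])
E
```

```text
above {'t': np.float64(4.0), 'tcp_pos': array([549.3,  16.8, 190.1]), 'wrist_force': array([-0.7, -1.3,  0.1]), 'grip_width': np.float64(85.5)}
down {'t': np.float64(5.1), 'tcp_pos': array([550.1,  16.1,  79.9]), 'wrist_force': array([ 0.4, -0.3,  0.1]), 'grip_width': np.float64(85.2)}
grip {'t': np.float64(5.5), 'tcp_pos': array([550.4,  15.7,  80.8]), 'wrist_force': array([-1.7, -0.6,  5.4]), 'grip_width': np.float64(59.2)}
lift {'t': np.float64(6.4), 'tcp_pos': array([548.2,  16.2, 168.8]), 'wrist_force': array([-0.2,  0.4, -3.2]), 'grip_width': np.float64(59.2)}
```

View pics/b_side.png

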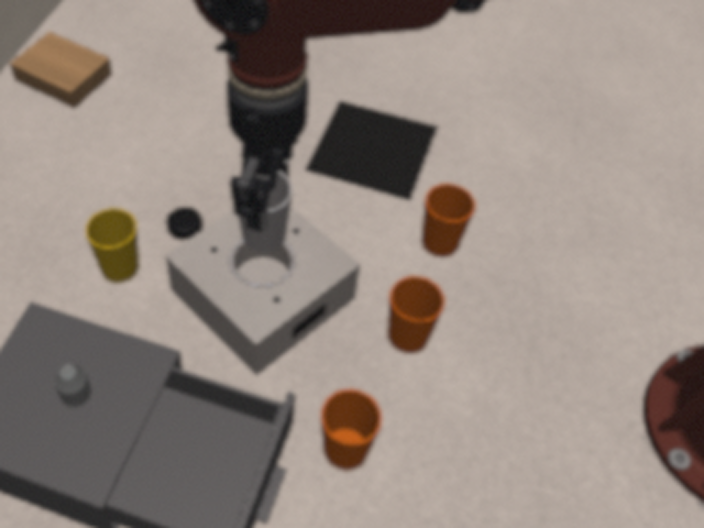

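The cup is held clear of the port, centred between the jaws. I place it on the mat, descending by force, then check with the camera.

```bash
python3 - <<'E'
from h import *
S=lambda m:print(m,{k:np.round(v,1) for k,v in get_obs().items() if k in("t","tcp_pos","wrist_force","grip_width")})
X,Y=505,-275
goto([X,Y,170],[180,0,65]); S("over")
move_l([X,Y,58],speed=120); S("low")
z=58
f0=np.mean([get_obs()["wrist_force"][2] for _ in range(3)])
while z>46:
    z-=1; move_l([X,Y,z],speed=30); f=get_obs()["wrist_force"][2]
    if f>f0+4: break
print(z,f0,f)
grip(85); wait(.3); S("open")
move_l([X,Y,170],speed=200); S("up")
goto([420,-60,260],[180,0,90])
for c in("top","side"):
    im=get_image(c)
    L=[d["extent"] for d in spot_in("cup",c)]
    p=proj(c,[[X,Y,45]])[0]; e=min(L,key=lambda e:np.hypot(*(e[:2]-p)))
    print(c,p.round(),np.round(e),fit({c:e},3,24.5,83,31,[X,Y])[0].round(1), ext(c,frustum(X,Y,3,24.5,83,31)).round())
    if c=="side": cv2.imwrite("pics/d.png",cv2.resize(im[80:280,260:500],None,fx=2.5,fy=2.5,interpolation=2)[...,::-1])
# IK survey for tilted grasp
def Rt(az,e,roll):
    a,e,r=np.radians([az,e,roll])
    z=np.array([np.cos(e)*np.cos(a),np.cos(e)*np.sin(a),-np.sin(e)]);x=np.array([-np.sin(a),np.cos(a),0]);y=np.cross(z,x)
    R0=np.c_[x,y,z];c,s=np.cos(r),np.sin(r);return R0@np.array([[c,-s,0],[s,c,0],[0,0,1]])
from scipy.spatial.transform import Rotation as Ro
for e in(25,35,45):
  for az in(-28,-40):
    for roll in(0,180):
      R=Rt(az,e,roll);q=solve_ik(np.array([X,Y,52])+18.7*R[:,2],Ro.from_matrix(R).as_euler("xyz",degrees=True));print("G",e,az,roll,None if q is None else np.round(q))
for ef in(0,15,30):
    for roll in(-180,-90,0,90,180):
      R=Rt(25,ef,roll);q=solve_ik(np.array([520,250,140])+18.7*R[:,2],Ro.from_matrix(R).as_euler("xyz",degrees=True));print("P",ef,roll,None if q is None else np.round(q))
E
```

```text
over {'t': np.float64(7.6), 'tcp_pos': array([ 505.1, -273.8,  169.6]), 'wrist_force': array([-0.3,  1. , -2.5]), 'grip_width': np.float64(59.4)}
low {'t': np.float64(8.6), 'tcp_pos': array([ 505.9, -275.5,   59. ]), 'wrist_force': array([-0.4,  0.6, -1.6]), 'grip_width': np.float64(59.4)}
52 -1.640398713316073 7.084241838474319
open {'t': np.float64(10.8), 'tcp_pos': array([ 505. , -275. ,   51.9]), 'wrist_force': array([-0. , -0. ,  0.1]), 'grip_width': np.float64(84.6)}
up {'t': np.float64(11.6), 'tcp_pos': array([ 504.3, -274.5,  168.9]), 'wrist_force': array([-0.2,  0.1, -0. ]), 'grip_width': np.float64(85.1)}
top [445. 211.] [447. 208.  30.  30.] [ 507.8 -275.6] [447. 209.  35.  33.]
side [369. 156.] [372. 153.  22.  34.] [ 504.2 -285.6] [370. 156.  21.  32.]
G 25 -28 0 [-42.  22. 138. 162.  45.  97.]
G 25 -28 180 [-42.  22. 138. 162.  45. -83.]
G 25 -40 0 [-32.  22. 136. 191.  44.  86.]
G 25 -40 180 [-32.  22. 136. 191.  44. -94.]
G 35 -28 0 [-41.  15. 136. 157.  27. 104.]
G 35 -28 180 [-41.  15. 136. 157.  27. -76.]
G 35 -40 0 [-33.  16. 135. 194.  26.  82.]
G 35 -40 180 [-33
[... 162 characters left out ...]
5 -40 180 [ -33.   12.  132.  210.   10. -115.]
P 0 -180 [ 12.  28. 139. 167.  77. -87.]
P 0 -90 [ 12.  28. 139. 167.  77.   3.]
P 0 0 [ 12.  28. 139. 167.  77.  93.]
P 0 90 None
P 0 180 [ 12.  28. 139. 167.  77. -87.]
P 15 -180 [ 13.  12. 141. 164.  49. -83.]
P 15 -90 [ 13.  12. 141. 164.  49.   7.]
P 15 0 [ 13.  12. 141. 164.  49.  97.]
P 15 90 None
P 15 180 [ 13.  12. 141. 164.  49. -83.]
P 30 -180 [ 14.   1. 139. 153.  22. -70.]
P 30 -90 [ 14.   1. 139. 153.  22.  20.]
P 30 0 [ 14.   1. 139. 153.  22. 110.]
P 30 90 None
P 30 180 [ 14.   1. 139. 153.  22. -70.]<sys>:0: UserWarning: Gimbal lock detected. Setting third angle to zero since it is not possible to uniquely determine all angles.
```

View pics/d.png

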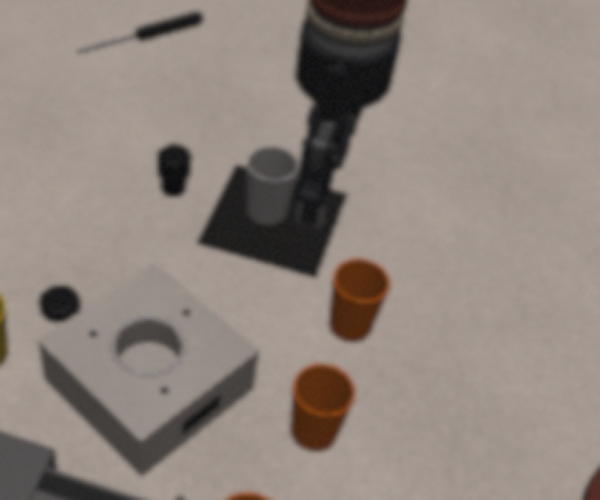

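The cup stands alone and upright on the mat, at (268,185) in the crop, with nothing else disturbed. For the fresh hold I use a 30° tilted grasp so that rolling the wrist does the pouring. First I plan it in IK.

```bash
cat >> h.py <<'E'
from scipy.spatial.transform import Rotation as Ro
S=lambda m:print(m,{k:np.round(v,1) for k,v in get_obs().items() if k in("t","tcp_pos","wrist_force","grip_width")})
CUP=np.array([506,-276,3.]); HG=49; OFF=22; E0=30; AZ=-20
def Rt(az,e,roll):
    a,e,r=np.radians([az,e,roll])
    z=np.array([np.cos(e)*np.cos(a),np.cos(e)*np.sin(a),-np.sin(e)]);x=np.array([-np.sin(a),np.cos(a),0])
    return np.c_[x,np.cross(z,x),z]@Ro.from_euler("z",r).as_matrix()
eul=lambda R:Ro.from_matrix(R).as_euler("xyz",degrees=True)
def gpose(dz,cup=CUP,az=AZ):
    R=Rt(az,E0,0);return cup+[0,0,HG+dz]+OFF*R[:,2],eul(R)
AX=Rt(AZ,E0,0).T@[0,0,1]       # cup axis in tool frame
def ppose(az,e,roll,mouth):
    R=Rt(az,e,roll);a=R@AX
    return np.array(mouth)-(80-HG)*a+OFF*R[:,2],eul(R),np.degrees(np.arccos(a[2]))
E
python3 - <<'E'
from h import *
print("now",get_obs()["joint_pos"].round())
for dz in(0,100,130,160): q=solve_ik(*gpose(dz));print(dz,None if q is None else np.round(q))
for az in(25,33):
  for e in(30,22,15):
    for r,z in((0,190),(-30,150),(-60,125),(-90,115),(-120,112),(-150,112),(-175,112)):
      p,o,t=ppose(az,e,r,[525,250,z]);q=solve_ik(p,o);print(az,e,r,round(t),p.round(),None if q is None else np.round(q))
E
```

```text
now [ -18.  -15.  116.   -0.   79. -108.]
0 [-47.  19. 136. 141.  39. 108.]
100 [-47.   0. 138. 122.  27. 131.]
130 [-47.  -5. 138. 112.  25. 142.]
160 None
25 30 0 0 [542. 258. 148.] [ 14.  -1. 138. 149.  19. 114.]
25 30 -30 26 [550. 247. 111.] [ 12.   6. 137. 152.  25.  79.]
25 30 -60 51 [558. 240.  95.] [ 10.   9. 136. 152.  28.  48.]
25 30 -90 76 [566. 239.  96.] [ 10.  10. 136. 151.  28.  19.]
25 30 -120 97 [570. 245. 105.] [ 11.   9. 135. 151.  26. -11.]
25 30 -150 114 [571. 256. 113.] [ 12.   8. 134. 153.  24. -41.]
25 30 -175 120 [568. 267. 116.] [ 14.   8. 134. 156.  23. -68.]
25 22 0 8 [547. 260. 151.] [ 13.   4. 139. 160.  32. 103.]
25 22 -30 28 [554. 249. 114.] [ 11.  11. 138. 159.  39.  71.]
25 22 -60 54 [562. 241.  99.] [ 10.  15. 137. 158.  41.  41.]
25 22 -90 79 [568. 240. 101.] [  9.  15. 137. 157.  41.  12.]
25 22 -120 102 [571. 246. 110.] [ 10.  13. 137. 158.  39. -18.]
25 22 -150 121 [570. 256. 120.] [ 12.  12. 136. 159.  37. -48.]
25 22 -175 128 [567. 267. 123.] [ 14.  11. 136. 162.  36. -75.]
25 15 0 15 [552. 262. 154.] [ 13.   9. 140. 164.  45.  99.]
25 15 -30 31 [558. 251. 118.] [ 11.  17. 138. 162.  51.  68.]
25 15 -60 57 [565. 243. 102.] [  9.  20. 137. 161.  54.  37.]
25 15 -90 83 [569. 241. 105.] [  9.  20. 137. 160.  53.   8.]
25 15 -120 107 [571. 246. 115.] [  9.  18. 137. 161.  51. -22.]
25 15 -150 127 [569. 256. 125.] [ 11.  16. 137. 162.  49. -52.]
25 15 -175 135 [565. 266. 128.] [ 13.  16. 137. 165.  49. -78.]h.py:38: RuntimeWarning: invalid value encountered in arccos
  return np.array(mouth)-(80-HG)*a+OFF*R[:,2],eul(R),np.degrees(np.arccos(a[2]))
Traceback (most recent call last):
ValueError: cannot convert float NaN to integer
```

```bash
sed -i 's/np.arccos(a\[2\])/np.arccos(np.clip(a[2],-1,1))/' h.py; python3 - <<'E'
from h import *
q100=np.array(solve_ik(*gpose(100)))
q0=get_obs()["joint_pos"]
a=q100.copy();a[:3]=[q0[0],-25,116];move_j(a)
b=q100.copy();b[1:3]=[-20,128];move_j(b);S("b")
goto(*gpose(100));S("pre")
move_l(gpose(0)[0],speed=100);S("down")
grip(35,80);S("grip")
move_l(gpose(12)[0],speed=60);wait(.2);S("lift")
for c in("side","top"):
    im=get_image(c)
    cv2.imwrite(f"pics/e_{c}.png",cv2.resize(im[100:260,260:500] if c=="side" else im[140:300,340:540],None,fx=2.5,fy=2.5,interpolation=2)[...,::-1])
E
python3 -c "
import cv2,numpy as np
a=cv2.imread('pics/e_side.png');b=cv2.imread('pics/e_top.png')
cv2.imwrite('pics/e.png',cv2.resize(np.hstack([a,b]),None,fx=.72,fy=.72))"
```

```text
b {'t': np.float64(17.7), 'tcp_pos': array([ 573.3, -334.2,  478. ]), 'wrist_force': array([ 0.6, -0.1,  0.1]), 'grip_width': np.float64(84.9)}
pre {'t': np.float64(18.9), 'tcp_pos': array([ 525. , -283.5,  143. ]), 'wrist_force': array([-0.2, -0.8,  0.4]), 'grip_width': np.float64(85.1)}
down {'t': np.float64(20.1), 'tcp_pos': array([ 524.4, -283. ,   41.9]), 'wrist_force': array([ 0.5, -0.1,  0.8]), 'grip_width': np.float64(85.2)}
grip {'t': np.float64(20.5), 'tcp_pos': array([ 524.4, -283.1,   42.2]), 'wrist_force': array([-1.9,  0.8,  5. ]), 'grip_width': np.float64(55.7)}
lift {'t': np.float64(21.0), 'tcp_pos': array([ 523.5, -282.1,   52.2]), 'wrist_force': array([ 0.7,  0.4, -2.2]), 'grip_width': np.float64(55.4)}
```

View pics/e.png

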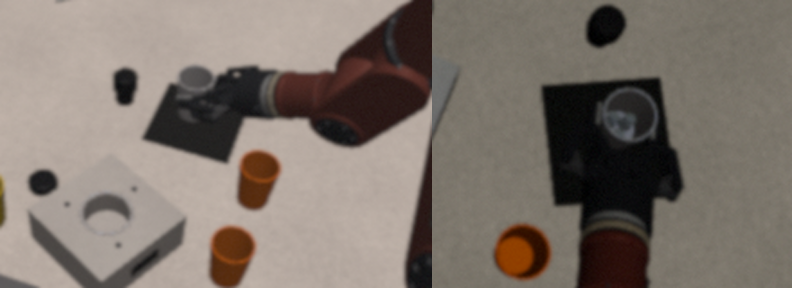

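The cup is held upright beside the mat's centre with the nuts inside. Now the transfer and pour.

```bash
python3 - <<'E'
from h import *
import h
move_l(gpose(100)[0],speed=150)
h.HG=43
M=[525,240]
p,o,t=ppose(25,30,0,M+[190]);goto(p,o);S("over drawer")
for r,e,z in((-30,27,160),(-60,24,135),(-90,20,124),(-115,18,122),(-140,15,122),(-165,15,122),(-180,12,122)):
    p,o,t=ppose(25,e,r,M+[z]);q=solve_ik(p,o);move_j(q)
print("tilt",t);wait(.4);S("poured")
print(get_obs()["joint_pos"].round())
for c in("top","side"):
    im=get_image(c)
    cv2.imwrite(f"pics/f_{c}.png",cv2.resize(im[160:300,120:320] if c=="top" else im[230:370,200:400],None,fx=1.9,fy=1.9,interpolation=2)[...,::-1])
E
python3 -c "
import cv2,numpy as np
a=cv2.imread('pics/f_side.png');b=cv2.imread('pics/f_top.png')
cv2.imwrite('pics/f.png',np.hstack([a,b]))"
```

```text
over drawer {'t': np.float64(23.7), 'tcp_pos': array([542.7, 247.4, 141.9]), 'wrist_force': array([-0.4,  0.2, -2.8]), 'grip_width': np.float64(55.3)}
tilt 138.00000000000003
poured {'t': np.float64(27.9), 'tcp_pos': array([567.1, 259.5, 145.2]), 'wrist_force': array([-0.2, -0.5, -1.9]), 'grip_width': np.float64(55.1)}
[ 12.  15. 138. 164.  52. -82.]
```

View pics/f.png

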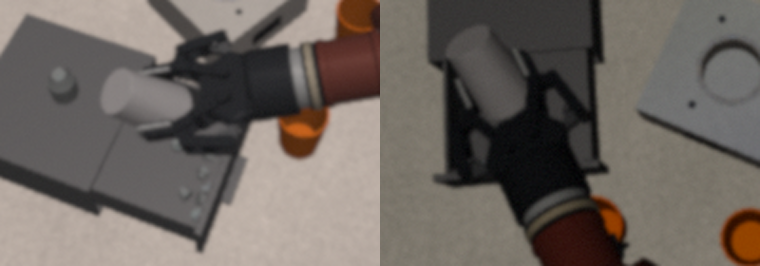

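```bash
python3 - <<'E'
from h import *
import h
h.HG=43
M=[525,240]
for r,e,z in((-140,15,150),(-90,20,170),(-40,27,190),(0,30,195)):
    p,o,t=ppose(25,e,r,M+[z]);move_j(solve_ik(p,o))
h.HG=49
goto(*gpose(100));wait(.2);S("back")
for c in("top","side"):
    im=get_image(c)
    cv2.imwrite(f"pics/g_{c}.png",cv2.resize(im[180:260,140:245] if c=="top" else im[260:360,230:350],(380,290),interpolation=2)[...,::-1])
    if c=="top": cv2.imwrite("pics/g_c.png",cv2.resize(im[160:260,400:530],(380,290),interpolation=2)[...,::-1])
E
python3 -c "
import cv2,numpy as np
r=lambda n:cv2.imread(f'pics/g_{n}.png')
g=cv2.convertScaleAbs(np.vstack([np.hstack([r('side'),r('top')]),np.hstack([r('c'),r('c')*0])]),alpha=1.8)
cv2.imwrite('pics/g.png',g)"
```

```text
back {'t': np.float64(33.5), 'tcp_pos': array([ 524.2, -281.7,  140.9]), 'wrist_force': array([ 0.1, -0.8, -1.7]), 'grip_width': np.float64(55.3)}
```

View pics/g.png

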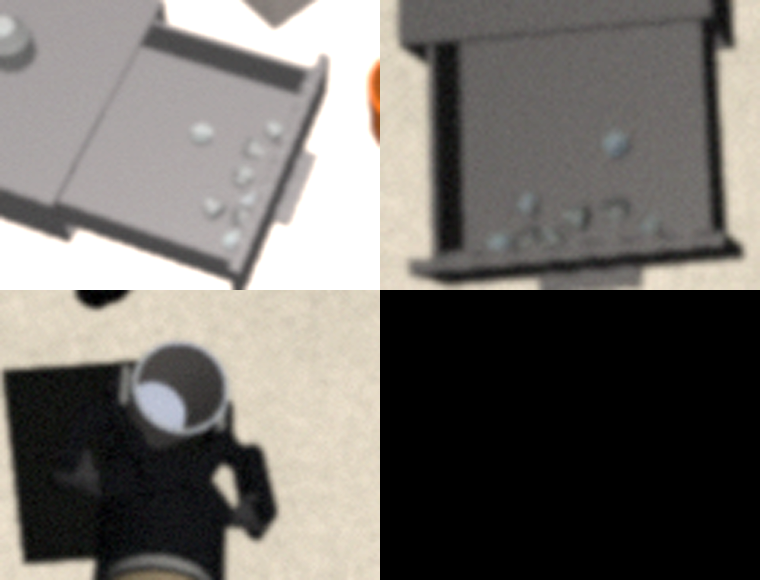

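All eight nuts show in the drawer (counted in the side crop), and the cup is empty. Now I set the cup down and check it.

```bash
python3 - <<'E'
from h import *
move_l(gpose(8)[0],speed=110)
f0=get_obs()["wrist_force"][2];d=8
while d>-5:
    d-=1;move_l(gpose(d)[0],speed=30);f=get_obs()["wrist_force"][2]
    if f>f0+4:break
print(d,f0,f)
grip(85);wait(.2);S("open")
move_l(gpose(100)[0],speed=120);S("up")
b=np.array(get_obs()["joint_pos"]);b[1:3]=[-20,128];move_j(b)
dn=np.array([0,-15,116,0,79,0.]);dn[0]=10;move_j(dn)
print(get_obs()["ee_rot"].round(),get_obs()["tcp_pos"].round())
grip(0)
for c in("top","side"):
    im=get_image(c);p=proj(c,[[506,-276,45]])[0]
    e=min((d["extent"] for d in spot_in("cup",c)),key=lambda e:np.hypot(*(e[:2]-p)))
    print(c,np.round(e),ext(c,frustum(506,-276,3,24.5,83,31)).round(),fit({c:e},3,24.5,83,31,[506,-276])[0].round(1))
print(solve_ik([435,251,47],[180,0,90]),solve_ik([580,251,47],[180,0,90]))
S("end")
E
```

```text
0 -2.6522108733524306 4.505980508414572
open {'t': np.float64(37.2), 'tcp_pos': array([ 523.9, -282.5,   40.9]), 'wrist_force': array([-0.2,  0.3, -0.9]), 'grip_width': np.float64(84.6)}
up {'t': np.float64(38.2), 'tcp_pos': array([ 523.5, -282.2,  140.4]), 'wrist_force': array([-1. , -0.2, -0.6]), 'grip_width': np.float64(84.9)}
[-180.    0.   10.] [400. 141. 262.]
top [446. 211.  36.  33.] [447. 209.  35.  33.] [ 502.  -272.2]
side [363. 154.   8.  25.] [370. 155.  21.  32.] [ 529.  -274.8]
[ 2.19734197e+01  1.16813509e+01  1.15785928e+02 -2.54444375e-14
  5.25327215e+01 -6.80265803e+01] [ 1.70416814e+01  2.51392293e+01  9.77433653e+01 -2.54444375e-14
  5.71174055e+01 -7.29583186e+01]
end {'t': np.float64(42.4), 'tcp_pos': array([399.6, 141.5, 262.2]), 'wrist_force': array([ 0. , -0.3, -0.1]), 'grip_width': np.float64(-0.2)}
```

```bash
python3 - <<'E'
from h import *
Y=251
goto([432,Y,160],[180,0,90])
move_l([432,Y,48],speed=120);S("down")
move_l([560,Y,48],speed=80);S("pushed")
x=560
while x<592:
    x+=2;move_l([x,Y,48],speed=30);f=get_obs()["wrist_force"][0]
    if abs(f)>12:break
print(x,f);S("end")
move_l([x-25,Y,48],speed=80);move_l([x-25,Y,200],speed=200);goto([400,60,260],[180,0,90]);S("clear")
for c in("top","side"):
    im=get_image(c)
    cv2.imwrite(f"pics/k_{c}.png",cv2.resize(im[90:300,110:500],None,fx=1.6,fy=1.6,interpolation=2)[...,::-1] if c=="top" else cv2.resize(im[100:360,180:480],None,fx=1.04,fy=1.29,interpolation=2)[...,::-1])
    for n in("eyepiece","lens_cell","objective","drawer_front"):
        print(c,n,[np.round(d["extent"]) for d in spot_in(n,c)[:1]])
E
python3 -c "
import cv2,numpy as np
b=cv2.imread('pics/k_top.png');a=cv2.imread('pics/k_side.png')
print(a.shape,b.shape);h=np.zeros((a.shape[0]+0,800,3),np.uint8)
s=cv2.resize(a,(300,260));t=cv2.resize(b,(500,269))
h=np.zeros((269,800,3),np.uint8);h[:260,:300]=s;h[:,300:]=t
cv2.imwrite('pics/k.png',cv2.convertScaleAbs(h,alpha=1.5))"
```

```text
down {'t': np.float64(44.6), 'tcp_pos': array([432.8, 251.3,  48.8]), 'wrist_force': array([-0.2,  0.1,  0.1]), 'grip_width': np.float64(0.0)}
pushed {'t': np.float64(46.3), 'tcp_pos': array([560.1, 250.8,  48.2]), 'wrist_force': array([-0. , -1. ,  1.1]), 'grip_width': np.float64(-0.1)}
578 -14.764056393596604
end {'t': np.float64(48.6), 'tcp_pos': array([572.5, 251. ,  48. ]), 'wrist_force': array([-14.8,  -0.5,  12. ]), 'grip_width': np.float64(0.1)}
clear {'t': np.float64(50.9), 'tcp_pos': array([400.3,  60.3, 259.6]), 'wrist_force': array([ 0.5,  0.5, -0.7]), 'grip_width': np.float64(0.2)}
top eyepiece [array([438., 155.,  21.,  26.])]
top lens_cell [array([332., 144.,  21.,  20.])]
top objective [array([188., 149.,  13.,  16.])]
top drawer_front [array([193., 197.,  88.,  20.])]
side eyepiece [array([328., 150.,  18.,  19.])]
side lens_cell [array([287., 202.,  21.,   9.])]
side objective [array([233., 276.,  18.,  18.])]
side drawer_front [array([266., 303.,  35.,  83.])]
(335, 312, 3) (336, 624, 3)
```

View pics/k.png

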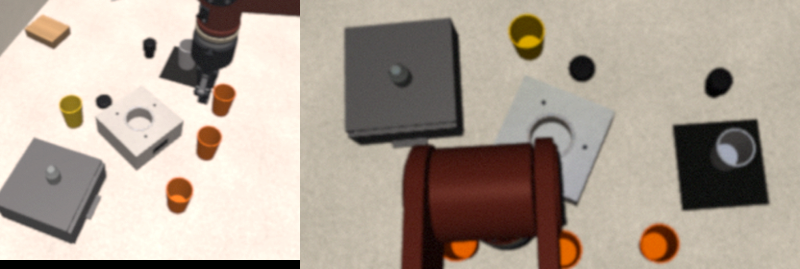

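The drawer is shut flush against its stop, the empty cup stands on the mat, and the bystanders are where they were. Handing in.

```bash
python3 -c "
from station import *
print(sign_off(), get_obs()['t'])"
```

```text
the job is handed in; nothing more can be done
the job is handed in; nothing more can be done
```

The job is handed in after about 51 s of robot time, and every check I made at the end looked right. The hand-in reports no verdict.

**What I did:**
- I lifted the cup out of the port from above, set it down on the mat by force, and let go.
- I took a fresh hold with the gripper tilted 30°. I tipped the cup to about 138° over the drawer, then put it back on the mat and let go.
- I pushed the drawer in with closed fingers until it met its stop.

**What the last checks showed:**
- **Nuts:** I counted all eight in the drawer before closing it, and the cup looked empty. The load on the wrist fell by about 0.9 N, which matches eight 12 g nuts.
- **Drawer:** the push rose to 14.8 N at x = 572.5 mm against about 571 mm expected when shut. The picture shows the panel flush.
- **Cup:** it stands upright on the mat at about (502, -272), measured from the top camera. The side camera gave a different position, about 27 mm off in x, because the arm partly hid the cup, so I ignored it.
- **Bystanders:** the eyepiece, lens cell and objective lens are within about 3 pixels of where they started in both cameras.

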